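Change trays in the notions chest

ROBOT

A 7-joint arm with a two-finger parallel gripper is mounted at the origin on a cart in front of the work surface, level with it; the furniture and walls round the work are solid. World frame = base frame: x ahead of the robot, y to its left, z up, the work surface at z = 0. Lengths are in m, angles in rad, forces in N, time in s.
With the tool pointing down it reaches from about 0.4 to 0.925 m from the base axis. Payload 4.1 kg.
Tool frame: the origin (TCP) lies between the finger pads; the fingertips stand 19 mm ahead of it and the grasp point (between the pads) is the TCP (r.tips_ahead is the distance from the TCP to the fingertips, in m); z points along the fingers, y is the line along which they close (so a half turn about z gives the same grasp; the last joint's range is limited). The gripper opens to 85 mm and grips with 20 to 120 N. Pads are 22 mm wide; open, the fingers measure 114 mm over their backs; the gripper's body (76 mm by 85 mm) begins 54 mm behind the grasp point. The pads swing forward as they close: fully open they stand 13 mm farther back than shut.
Start: joints at [1.146, 0.398, 0.045, 1.537, -0.019, 1.207, -0.051], TCP at [0.208, -0.616, 0.25] pointing down, gripper open.
Joint ranges: [-2.82, 2.82], [-0.49, 2.23], [-1.37, 1.46], [0, 2.46], [-1.36, 4.5], [0.23, 2], [-2.94, 2.94]. Speed limits (rad/s): [2.57, 2.57, 3.14, 3.14, 3.14, 3.14, 3.14].

INTERFACE

Orientations are given as [roll, pitch, yaw] about the fixed x, y, z axes, in that order (R = Rz(yaw) Ry(pitch) Rx(roll)).
In Python, from cell import r, cams, nets gives the robot as it stands. The module is installed in compiled form; this text tells all that it offers.
- The arm moves only by the tool step_arm, never from a script. Its argument "steps" is a list of rows, each an object of numbers: "grip": the finger opening in mm, from 0 to 85.4; "tx", "ty", "tz": the shift along the tool's x, y, z in mm; "spin": the turn about the tool's z in degrees. In form: [{"grip": .., "tx": .., "ty": .., "tz": .., "spin": ..}, ...]. A call has 1 to 5 rows; each row shifts and turns the commanded pose from where the row before left it, along the tool's axes as they then stand; what a row does not reach is not made up. A row lasts 1/12 s, in which the tool goes at most 41.7 mm and 7.16 degrees, less where a joint would pass 70% of its speed; a pose out of reach is approached as far as the arm can. A call with a gripper value outside its range is refused whole. The fingers move at their own pace and stop on an object; "squeeze" is the grip in N (left out, the last holds). Time passes only in rows, so rows that do not move let the fingers close. It gives the time, the measured TCP pose, the force, the opening and the grip force at its end, in the units of the state.
- r.read_state(): the state, without advancing time (a new reading comes with each control period).
- cams.snapshot(name): name is "scene" or "top" or "wrist"; returns (picture, depth): 400x640x3 uint8, red, green, blue; 400x640 float32, m along the optical axis (not along the pixel's ray), 0 where there is no reading.
- cams.camera_model(name): a dict with "fx", "fy", "cx", "cy" (pixels), "cam_to_world" (4x4, takes a point from camera to world coordinates); the wrist camera has in their place "mount" (4x4, takes a point from camera to tool coordinates, whose origin is the TCP and whose axes are the flange's). Camera axes: x right, y up, looking along -z (the intrinsics and any distortion apply to the point x, -y, -z); pixel columns grow to the right and rows downward; lengths in m; the calibration is good to about 2 mm. A picture is of the moment at which its call begins: read the wrist's pose just before it. camera_model takes no time and is no camera call.
- r.finish_job(): hands the job in; it is judged then, once.
Trained networks look in the newest picture that a camera, given by its name, has taken for a name from the list of things; names that differ only in an ending like _2 or _b are one class to them, and where a whole thing is asked for, a point or a joint stands for the part that bears it (a point fixed in the world has none). Each returns a list of dicts, best first, with "score" (0 to 1); they miss things now and then, are a little off and sometimes report something else, mostly with a low value. They report only what shows in the picture. A call takes as long as a camera call.
- nets.recognise(camera, query): "point" ([x, y, z] in m, in the coordinates of the camera as it stood for that picture, good to about 4 mm: the middle of the surface that is visible of it).
- nets.outline_of(camera, query): "pixels" (400x640 bool, what is visible of it).
- nets.pinpoint(camera, query): "point" ([x, y, z] in m, in the coordinates of the camera as it stood for that picture, good to about 4 mm: a listed point, or the origin of a listed thing).
The state is a dict: "clock": time; "joints": joint angles; "joint_velocities": joint speeds; "effort": joint torques, N m; "eef_pos": TCP position; "ee_rot": TCP orientation; "ft_force": force on the tool from outside, world axes, zero at the start; "moment": the same for the moment, N m; "width": opening from 0.0 (shut) to 1.0 (fully open); "grip_force": force on a finger pad.
Only numpy, scipy, OpenCV 4.12 (cv2) and the standard library are available. Lean on these libraries where they do the work, as an engineer would, in place of code of your own. Each camera call takes 0.05 s, during which the arm holds its last target. There are 200 camera calls.

TASK

We are done with the bobbins and need the fabric clips: push the open bobbin tray fully home into the little chest, and hook a fingertip behind the front lip of the tray that holds the three fabric clips and draw that tray out along its runners until it meets its stop. Do not pinch or lift anything; leave the chalk tray shut, everything in its tray, and the pin dish, gold spool and snips where they are.

Things in the scene. Friction and masses are not known exactly. Their poses are not given: they have to be found in the camera images.
- tray_unit: notions chest, a wooden case fixed to the table, 190 mm deep (its x), 248 wide (its y), 50 high; origin: centre of its underside. Three white trays slide along its x in lanes centred at its y = +80, 0, -80 mm, on its 5 mm thick floor; they come out at its open front, which faces its -x and lies at its x = -95 mm
- chest_top_front (a point): middle of the top's front edge, 50 mm above the table (chest x = -95, y = 0). The top is 5 mm thick, wooden strips with clear panes between; over each tray it has a finger notch open to the front, 56 mm wide, centred on the lane and reaching back 52 mm (to chest x = -43)
- clip_tray: tray with the three fabric clips, shut, in the left or right lane. White plastic, open-topped, 184 mm long (its x), 73 wide, 38 high, 130 to 240 g; origin: centre of its underside (5 mm above the table), axes as the chest's; inner floor 4 mm up. Fully home, front flush, its origin is at chest x = -3 mm; at its stop, 85 mm further out, at -88 mm
- bobbin_tray: tray with the two bobbins, in the middle lane, standing 40 to 70 mm open. Same size, origin, axes and travel as clip_tray. Outer face of its front wall at its x = -92 mm. The trays are free to slide, held by friction only (1 to 4 N), with 1.5 mm play each side; one that is out tips by a degree or so
- chalk_tray: tray with the pink chalk and the thimble, shut, in the other outer lane. Same size, origin, axes and travel as clip_tray
- clip_tray_lip (a point): top of the clip tray's front wall, middle of its width, 38 mm above the tray's underside. The wall is 8 mm thick (tray x = -92 to -84) with a round lip 8 mm thick along its top (tray x = -90 to -82); when the tray is shut, 42 mm of open notch lie behind the lip
- fabric_clip_1: red sewing clip 10 x 27 x 12 mm, lying loose in clip_tray, behind the finger notch; origin under its centre
- fabric_clip_2: light blue sewing clip 10 x 27 x 12 mm, lying loose in clip_tray, behind the finger notch; origin under its centre
- fabric_clip_3: yellow sewing clip 10 x 27 x 12 mm, lying loose in clip_tray, behind the finger notch; origin under its centre
- bobbin_1: green machine bobbin, 20 mm across, 12 high, loose in bobbin_tray; origin under its centre
- bobbin_2: purple machine bobbin, 20 mm across, 12 high, loose in bobbin_tray; origin under its centre
- tailor_chalk: pink tailor's chalk 33 x 43 x 6 mm, loose in chalk_tray; origin under its centre
- thimble: thimble, 19 mm across, 21 high, loose in chalk_tray; origin under its centre
- pin_dish: blue pin dish, 70 mm across, 15 high, standing loose in the middle of the back part of the chest's top (50 mm up); origin under its centre
- spool_gold: gold thread spool, 33 mm across, 60 high, standing loose on the table left of the chest's front; origin under its centre
- thread_snips: black thread snips 24 x 102 x 6 mm, lying loose on the table left of the chest; origin under its centre

How it is judged:
At the end, for the whole second after the job is handed in: The clip tray is drawn out to its stop (within 6 mm of its 85 mm travel), the bobbin tray and the chalk tray are home (fronts within 4 mm of flush), all trays at rest with their contents in them, and the pin dish, gold spool and snips are within 15 mm of where they stood (x of clip_tray in the frame of tray_unit below -0.082 m and x of each of bobbin_tray, chalk_tray in the frame of tray_unit above -0.007 m and linear speed of each of clip_tray, bobbin_tray, chalk_tray below 0.02 m/s and horizontal distance between each of fabric_clip_1, fabric_clip_2, fabric_clip_3 and clip_tray below 0.09 m and z of fabric_clip_1 in the frame of clip_tray between -0.003 and 0.03 m and z of fabric_clip_2 in the frame of clip_tray between -0.003 and 0.03 m and z of fabric_clip_3 in the frame of clip_tray between -0.003 and 0.03 m and horizontal distance between each of bobbin_1, bobbin_2 and bobbin_tray below 0.09 m and z of bobbin_1 in the frame of bobbin_tray between -0.003 and 0.03 m and z of bobbin_2 in the frame of bobbin_tray between -0.003 and 0.03 m and horizontal distance between each of tailor_chalk, thimble and chalk_tray below 0.09 m and z of tailor_chalk in the frame of chalk_tray between -0.003 and 0.03 m and z of thimble in the frame of chalk_tray between -0.003 and 0.03 m and distance of each of spool_gold, thread_snips, pin_dish from where it was at the start of the episode below 0.015 m); the robot touches nothing.
It fails at once if a tray's front wall is pinched between the fingers ((contact force between clip_tray_c0 and the fingers above 0.5 N and contact force between any of clip_tray_c1, clip_tray_c2 and the fingers above 0.5 N) or (contact force between bobbin_tray_c0 and the fingers above 0.5 N and contact force between any of bobbin_tray_c1, bobbin_tray_c2 and the fingers above 0.5 N) or (contact force between chalk_tray_c0 and the fingers above 0.5 N and contact force between any of chalk_tray_c1, chalk_tray_c2 and the fingers above 0.5 N)).
It fails at once if a tray is lifted or tipped (height (world z) of any of clip_tray, bobbin_tray, chalk_tray above 0.02 m or angle between any of clip_tray, bobbin_tray, chalk_tray's own z axis and vertical above 0.12 rad).
It fails at once if the chalk tray is drawn out by more than 25 mm (x of chalk_tray in the frame of tray_unit below -0.028 m).
It fails at once if something is lifted out of its tray (z of any of fabric_clip_1, fabric_clip_2, fabric_clip_3 in the frame of clip_tray above 0.03 m or z of any of bobbin_1, bobbin_2 in the frame of bobbin_tray above 0.03 m or z of any of tailor_chalk, thimble in the frame of chalk_tray above 0.03 m).
It fails at once if the pin dish, the gold spool or the snips are shifted by more than 15 mm (distance of any of spool_gold, thread_snips, pin_dish from where it was at the start of the episode above 0.015 m).
It also fails if it takes over 45 s, if anything falls off the work surface, if the arm or the gripper's body presses on something with over 40 N, if the wrist force passes 120 N, or if a joint passes its speed limit or range.

## Working session

There is one attempt and no reset: what is moved stays moved. The work goes in short steps, Python scripts to look and compute and a tool call to move; the robot and the scene stay as the last step left them, time stands still between calls to the robot, and variables do not carry over. Pictures are saved under pics/ and viewed, at most 10 in all, crops included, and the job is handed in when it is done.

Besides the shell and the picture viewer there is one more tool, called after "Call:" as name(argument=value, ...), one argument or row to a line, values as JSON. step_arm: Moves the arm, as the interface text tells. Its arguments: {"type":"object","properties":{"steps":{"type":"array","items":{"type":"object","properties":{"grip":{"type":"number"},"tx":{"type":"number"},"ty":{"type":"number"},"tz":{"type":"number"},"spin":{"type":"number"}}}},"squeeze":{"type":"number"}},"required":["steps"]}

```bash
mkdir -p pics; cat > h.py <<'E'
from cell import r,cams,nets
import numpy as np, cv2
def w(cam,p):
    M=np.array(cams.camera_model(cam)["cam_to_world"]); return (M@np.r_[p,1])[:3]
E
python3 - <<'E'
from h import *
s=r.read_state(); print(s["clock"],np.round(s["eef_pos"],3),np.round(s["ee_rot"],3),s["width"])
for c in ["top","scene"]:
    im,d=cams.snapshot(c); cv2.imwrite(f"pics/{c}0.png",im[:,:,::-1])
    for q in ["tray_unit","chest_top_front","clip_tray","clip_tray_lip","bobbin_tray","chalk_tray","fabric_clip_1","bobbin_1","spool_gold","pin_dish","thread_snips","thimble"]:
        print(c,q,[(np.round(w(c,o["point"]),3).tolist(),round(o["score"],2)) for o in nets.pinpoint(c,q)[:3]])
E
```

```text
0.0 [ 0.208 -0.615  0.249] [-3.14   0.     0.326] 0.9966328326578509
top tray_unit []
top chest_top_front []
top clip_tray []
top clip_tray_lip [([0.537, 0.409, 0.045], 0.95)]
top bobbin_tray [([0.6, 0.347, 0.008], 0.57)]
top chalk_tray []
top fabric_clip_1 []
top bobbin_1 [([0.59, 0.359, 0.007], 0.51)]
top spool_gold [([0.466, 0.483, 0.0], 0.71)]
top pin_dish [([0.683, 0.395, 0.051], 0.58)]
top thread_snips [([0.569, 0.529, 0.001], 0.72)]
top thimble [([0.646, 0.368, 0.002], 0.6)]
scene tray_unit [([0.648, 0.367, -0.002], 0.65)]
scene chest_top_front [([0.56, 0.335, 0.052], 0.86)]
scene clip_tray [([0.617, 0.436, 0.007], 0.88), ([0.534, 0.408, 0.042], 0.33)]
scene clip_tray_lip [([0.535, 0.408, 0.04], 0.85), ([0.625, 0.426, 0.009], 0.46)]
scene bobbin_tray [([0.596, 0.345, 0.008], 0.8), ([0.626, 0.426, 0.011], 0.18)]
scene chalk_tray [([0.672, 0.291, 0.005], 0.97)]
scene fabric_clip_1 [([0.595, 0.443, 0.011], 0.65), ([0.626, 0.422, 0.01], 0.57), ([0.619, 0.436, 0.008], 0.46)]
scene bobbin_1 [([0.638, 0.342, 0.007], 0.55), ([0.596, 0.358, 0.009], 0.48)]
scene spool_gold [([0.467, 0.481, -0.001], 0.7)]
scene pin_dish [([0.681, 0.393, 0.045], 0.66)]
scene thread_snips [([0.571, 0.528, -0.002], 0.46), ([0.596, 0.357, 0.008], 0.43)]
scene thimble []
```

View pics/top0.png

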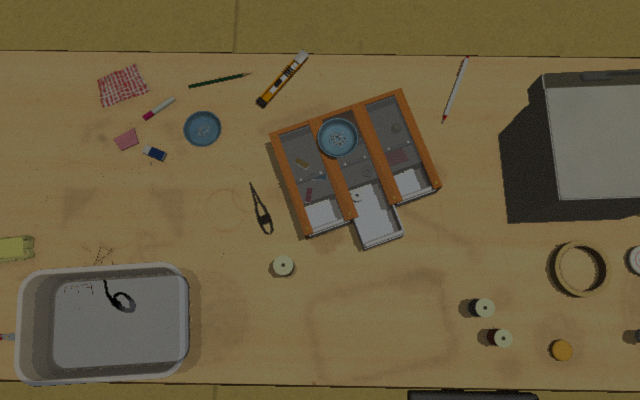

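View pics/scene0.png

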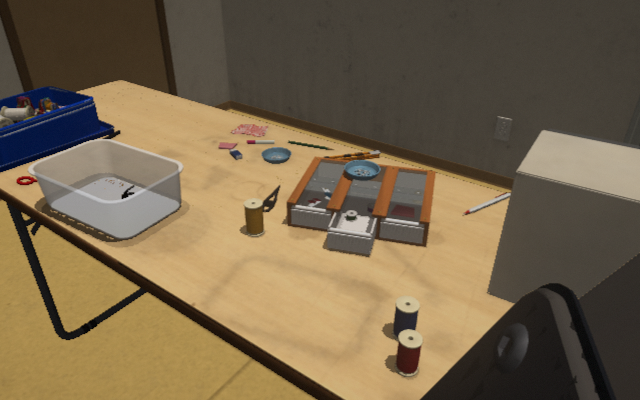

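```bash
python3 - <<'E'
from h import *
im,d=cams.snapshot("top"); m=cams.camera_model("top"); M=np.array(m["cam_to_world"])
v,u=np.mgrid[0:400,0:640]
P=np.stack([(u-m["cx"])/m["fx"]*d,-(v-m["cy"])/m["fy"]*d,-d],-1)@M[:3,:3].T+M[:3,3]
np.save("P.npy",P)
hsv=cv2.cvtColor(im,cv2.COLOR_RGB2HSV)
reg=(u>255)&(u<450)&(v>80)&(v<260)
top=reg&(P[...,2]>.043)&(P[...,2]<.057)&(hsv[...,1]>130)&(hsv[...,0]<25)
c,s,a=cv2.minAreaRect(P[top][:,:2].astype(np.float32)*1000); print("chest",c,s,a,np.median(P[top][:,2]))
reg2=(u>345)&(u<405)&(v>205)&(v<252)&(P[...,2]>.035)&(P[...,2]<.06)
Q=P[reg2]; th=np.radians(22.5); 
print("bob rim",np.percentile(Q@[np.cos(th),np.sin(th),0],[1,50,99]),np.percentile(Q@[-np.sin(th),np.cos(th),0],[1,50,99]))
mach=(u>490)&(v>60)&(v<230)&(P[...,2]>.1)
for n,q in (("mach",P[mach]),("low",P[(v>230)&(P[...,2]>.03)&(u>250)])): print(n,q.min(0).round(3),q.max(0).round(3))
for q in ["clip_tray_lip","bobbin_tray"]:
    print(q,[(w("top",o["point"]).round(4),o["score"]) for o in nets.pinpoint("top",q)[:2]])
print(r.read_state()["clock"])
E
```

```text
chest (648.0720825195312, 367.70904541015625) (191.10594177246094, 248.60948181152344) 20.916242599487305 0.050382809638290116
bob rim [0.59024294 0.60339416 0.66611683] [0.05911404 0.11668911 0.14248306]
mach [ 0.402 -0.077  0.1  ] [0.749 0.41  0.887]
low [0.342 0.021 0.03 ] [0.527 0.499 0.887]
clip_tray_lip [(array([0.5376, 0.4084, 0.0436]), 0.91)]
bobbin_tray [(array([0.5979, 0.3459, 0.0088]), 0.83)]
1.45
```

```bash
python3 - <<'E'
import numpy as np
P=np.load("P.npy"); v,u=np.mgrid[0:400,0:640]
mach=(u>545)&(v>75)&(v<225)&(P[...,2]>.1)
q=P[mach]; print("mach",np.percentile(q,[1,5,50,95,99],axis=0).round(3))
q=P[(v>230)&(P[...,2]>.12)]; print(len(q), np.percentile(q,[1,50,99],axis=0).round(3) if len(q) else "")
q=P[(v>380)&(u>410)&(u<530)]; print(np.percentile(q,[1,50,99],axis=0).round(3))
th=np.radians(20.9); c,s=np.cos(th),np.sin(th)
C=lambda p:np.stack([(p[...,0]-.648)*c+(p[...,1]-.3677)*s,-(p[...,0]-.648)*s+(p[...,1]-.3677)*c,p[...,2]],-1)
q=C(P); sel=(q[...,0]<-.1)&(q[...,0]>-.2)&(abs(q[...,1])<.045)&(q[...,2]>.035)&(q[...,2]<.055)
print("bob rim chest",np.percentile(q[sel],[1,5,50,95,99],axis=0).round(4))
W=lambda x,y:(.648+x*c-y*s,.3677+x*s+y*c)
for n,a in dict(prepush=(-.22,0),home=(-.106,0),hook=(-.065,.08),out=(-.155,.08)).items(): print(n,np.round(W(*a),4))
print(C(np.array([[.5376,.4084,.0436],[.535,.408,.04],[.598,.346,.008],[.466,.482,0],[.595,.443,0],[.626,.422,0],[.619,.436,0]])).round(3))
E
```

```text
mach [[ 0.549 -0.049  0.113]
 [ 0.552 -0.023  0.151]
 [ 0.63   0.039  0.207]
 [ 0.742  0.097  0.209]
 [ 0.746  0.101  0.21 ]]
449 [[0.402 0.41  0.887]
 [0.402 0.41  0.887]
 [0.402 0.41  0.887]]
[[ 0.153 -0.153 -0.702]
 [ 0.171  0.106 -0.595]
 [ 0.284  0.265  0.004]]
bob rim chest [[-0.149  -0.0361  0.0353]
 [-0.1484 -0.0353  0.0366]
 [-0.1422 -0.0007  0.0423]
 [-0.1066  0.0364  0.0452]
 [-0.1016  0.0368  0.0463]]
prepush [0.4425 0.2892]
home [0.549  0.3299]
hook [0.5587 0.4192]
out [0.4747 0.3871]
[[-0.089  0.077  0.044]
 [-0.091  0.078  0.04 ]
 [-0.054 -0.002  0.008]
 [-0.129  0.172  0.   ]
 [-0.023  0.089  0.   ]
 [-0.001  0.059  0.   ]
 [-0.003  0.074  0.   ]]
```

Call:
step_arm(
  steps=[
    {"grip": 0,"tx": 14,"ty": -15},
    {"grip": 0,"tx": 28,"ty": -30},
    {"grip": 0,"tx": 28,"ty": -30},
    {"grip": 0,"tx": 28,"ty": -30},
    {"grip": 0,"tx": 28,"ty": -30},
  ],
  squeeze=20,
)

```text
$.steps[0]: bad value
```

Call:
step_arm(
  steps=[
    {"grip": 0,"tx": 28,"ty": -30},
    {"grip": 0,"tx": 28,"ty": -30},
    {"grip": 0,"tx": 28,"ty": -30},
    {"grip": 0,"tx": 28,"ty": -30},
    {"grip": 0,"tx": 28,"ty": -30},
  ],
)

```text
$.steps[0]: bad value
```

Call:
step_arm(
  steps=[
    {"grip": 0,"tx": 14,"ty": -15,"tz": 0,"spin": 0},
    {"grip": 0,"tx": 28,"ty": -30,"tz": 0,"spin": 0},
    {"grip": 0,"tx": 28,"ty": -30,"tz": 0,"spin": 0},
    {"grip": 0,"tx": 28,"ty": -30,"tz": 0,"spin": 0},
    {"grip": 0,"tx": 28,"ty": -30,"tz": 0,"spin": 0},
  ],
  squeeze=20,
)

```text
clock: 1.87
eef_pos: [0.2847, -0.4459, 0.2504]
ee_rot: [3.141, -0.0, 0.325]
ft_force: [1.3, -0.7, 0.0]
width: 0.298
grip_force: 0.0
```

Call:
step_arm(
  steps=[
    {"grip": 0,"tx": 28,"ty": -30,"tz": 0,"spin": 0},
    {"grip": 0,"tx": 28,"ty": -30,"tz": 0,"spin": 0},
    {"grip": 0,"tx": 28,"ty": -30,"tz": 0,"spin": 0},
    {"grip": 0,"tx": 28,"ty": -30,"tz": 0,"spin": 0},
    {"grip": 0,"tx": 28,"ty": -30,"tz": 0,"spin": 0},
  ],
)

```text
clock: 2.28
eef_pos: [0.3692, -0.2588, 0.2507]
ee_rot: [3.141, -0.0, 0.326]
ft_force: [0.6, 0.1, -0.6]
width: 0.0
grip_force: 0.0
```

Call:
step_arm(
  steps=[
    {"grip": 0,"tx": 28,"ty": -30,"tz": 0,"spin": 0},
    {"grip": 0,"tx": 28,"ty": -30,"tz": 0,"spin": 0},
    {"grip": 0,"tx": 28,"ty": -30,"tz": 0,"spin": 0},
    {"grip": 0,"tx": 28,"ty": -30,"tz": 0,"spin": 0},
    {"grip": 0,"tx": 28,"ty": -30,"tz": 0,"spin": 0},
  ],
)

```text
clock: 2.7
eef_pos: [0.4539, -0.0719, 0.2508]
ee_rot: [3.14, -0.001, 0.326]
ft_force: [0.6, -0.1, 0.3]
width: -0.002
grip_force: 0.0
```

Call:
step_arm(
  steps=[
    {"grip": 0,"tx": 12,"ty": -38,"tz": 0,"spin": 0},
    {"grip": 0,"tx": 12,"ty": -38,"tz": 0,"spin": 0},
    {"grip": 0,"tx": 12,"ty": -38,"tz": 0,"spin": 0},
    {"grip": 0,"tx": 12,"ty": -38,"tz": 0,"spin": 0},
    {"grip": 0,"tx": 12,"ty": -38,"tz": 0,"spin": 0},
  ],
)

```text
clock: 3.12
eef_pos: [0.4492, 0.1273, 0.2507]
ee_rot: [3.141, -0.001, 0.326]
ft_force: [0.5, 0.1, 0.4]
width: -0.0
grip_force: 0.0
```

Call:
step_arm(
  steps=[
    {"grip": 0,"tx": 12,"ty": -38,"tz": 0,"spin": 0},
    {"grip": 0,"tx": 12,"ty": -38,"tz": 0,"spin": 0},
    {"grip": 0,"tx": 12,"ty": -38,"tz": 0,"spin": 0},
    {"grip": 0,"tx": 12,"ty": -38,"tz": 0,"spin": -2.2},
    {"grip": 0,"tx": 0,"ty": 0,"tz": 0,"spin": 0},
  ],
)

```text
clock: 3.53
eef_pos: [0.4437, 0.2944, 0.2513]
ee_rot: [-3.134, -0.003, 0.377]
ft_force: [-0.6, -0.1, 0.4]
width: 0.002
grip_force: 0.0
```

```bash
cat >> h.py <<'E'
th=np.radians(20.9); c_,s_=np.cos(th),np.sin(th)
def C(p): p=np.asarray(p); return np.array([(p[0]-.648)*c_+(p[1]-.3677)*s_,-(p[0]-.648)*s_+(p[1]-.3677)*c_,p[2]])
E
python3 - <<'E'
from h import *
from scipy.spatial.transform import Rotation as R
s=r.read_state(); im,d=cams.snapshot("wrist"); cv2.imwrite("pics/w1.png",im[:,:,::-1])
M=np.array(cams.camera_model("wrist")["mount"]); T=np.eye(4);T[:3,:3]=R.from_euler("xyz",s["ee_rot"]).as_matrix();T[:3,3]=s["eef_pos"]
for q in ["clip_tray_lip","chest_top_front","bobbin_tray"]:
  print(q,[(C((T@M@np.r_[o["point"],1])[:3]).round(4),o["score"]) for o in nets.pinpoint("wrist",q)[:2]])
print(s["clock"],C(s["eef_pos"]).round(4),s["eef_pos"],s["ee_rot"])
E
```

```text
clip_tray_lip [(array([-0.0911,  0.0792,  0.0406]), 0.59)]
chest_top_front []
bobbin_tray [(array([-0.0606,  0.0025,  0.0035]), 0.97), (array([-0.0889,  0.0792,  0.0421]), 0.63)]
3.5333 [-0.217   0.0043  0.2513] [0.44374537 0.29435732 0.25127985] [-3.13396544e+00 -3.05959405e-03  3.76961355e-01]
```

View pics/w1.png

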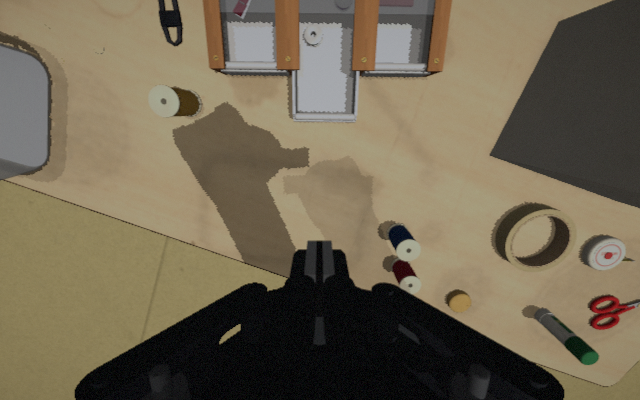

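Call:
step_arm(
  steps=[
    {"grip": 0,"tx": 0,"ty": 4,"tz": 40,"spin": 0},
    {"grip": 0,"tx": 0,"ty": 0,"tz": 40,"spin": 0},
    {"grip": 0,"tx": 0,"ty": 0,"tz": 40,"spin": 0},
    {"grip": 0,"tx": 0,"ty": 0,"tz": 40,"spin": 0},
    {"grip": 0,"tx": 0,"ty": 0,"tz": 40,"spin": 0},
  ],
)

```text
clock: 4.15
eef_pos: [0.4487, 0.2784, 0.0488]
ee_rot: [3.14, -0.001, 0.36]
ft_force: [0.9, 0.5, 0.2]
width: 0.003
grip_force: 0.0
```

Call:
step_arm(
  steps=[
    {"grip": 0,"tx": 10,"ty": 0,"tz": 10,"spin": 0},
    {"grip": 0,"tx": 20,"ty": 0,"tz": 0,"spin": 0},
    {"grip": 0,"tx": 10,"ty": 0,"tz": 0,"spin": 0},
    {"grip": 0,"tx": 0,"ty": 0,"tz": 0,"spin": 0},
  ],
)

```text
clock: 4.48
eef_pos: [0.4885, 0.2946, 0.0408]
ee_rot: [-3.142, -0.003, 0.36]
ft_force: [0.0, 0.3, 0.3]
width: 0.004
grip_force: 0.0
```

```bash
python3 -c "
from h import *
s=r.read_state(); print(s['clock'],C(s['eef_pos']).round(4),s['ee_rot'],s['ft_force'])"
```

```text
4.4833 [-0.1751 -0.0113  0.0408] [-3.14155085e+00 -3.02943452e-03  3.59970086e-01] [0.03518862 0.27097292 0.31567927]
```

Call:
step_arm(
  steps=[
    {"grip": 0,"tx": 0,"ty": -10,"tz": 0,"spin": 0},
    {"grip": 0,"tx": 9,"ty": 0,"tz": 0,"spin": 0},
    {"grip": 0,"tx": 9,"ty": 0,"tz": 0,"spin": 0},
    {"grip": 0,"tx": 9,"ty": 0,"tz": 0,"spin": 0},
    {"grip": 0,"tx": 9,"ty": 0,"tz": 0,"spin": 0},
  ],
)

```text
clock: 4.9
eef_pos: [0.5156, 0.3176, 0.0406]
ee_rot: [3.141, 0.001, 0.364]
ft_force: [-2.6, -1.6, 1.5]
width: 0.002
grip_force: 1.0
```

Call:
step_arm(
  steps=[
    {"grip": 0,"tx": 8,"ty": 0,"tz": 0,"spin": 0},
    {"grip": 0,"tx": 7,"ty": 0,"tz": 0,"spin": 0},
    {"grip": 0,"tx": 6,"ty": 0,"tz": 0,"spin": 0},
    {"grip": 0,"tx": 5,"ty": 0,"tz": 0,"spin": 0},
    {"grip": 0,"tx": 0,"ty": 0,"tz": 0,"spin": 0},
  ],
)

```text
clock: 5.32
eef_pos: [0.5409, 0.3272, 0.0402]
ee_rot: [-3.141, -0.002, 0.364]
ft_force: [1.3, -0.6, 0.1]
width: 0.003
grip_force: 0.0
```

```bash
python3 -c "
from h import *
s=r.read_state(); print(s['clock'],C(s['eef_pos']).round(4),s['ee_rot'],s['ft_force'])"
```

```text
5.3167 [-0.1145  0.0004  0.0402] [-3.14119340e+00 -1.56457267e-03  3.63666682e-01] [ 1.31340431 -0.59415772  0.08113865]
```

Call:
step_arm(
  steps=[
    {"grip": 0,"tx": 3,"ty": 0,"tz": 0,"spin": 0},
    {"grip": 0,"tx": 3,"ty": 0,"tz": 0,"spin": 0},
    {"grip": 0,"tx": 2,"ty": 0,"tz": 0,"spin": 0},
    {"grip": 0,"tx": 0,"ty": 0,"tz": 0,"spin": 0},
  ],
)

```text
clock: 5.65
eef_pos: [0.5475, 0.3297, 0.0402]
ee_rot: [-3.142, -0.001, 0.364]
ft_force: [-0.1, 0.5, -0.1]
width: 0.002
grip_force: 0.0
```

Call:
step_arm(
  steps=[
    {"grip": 0,"tx": 1,"ty": 0,"tz": 0,"spin": 0},
    {"grip": 0,"tx": 1,"ty": 0,"tz": 0,"spin": 0},
    {"grip": 0,"tx": 0,"ty": 0,"tz": 0,"spin": 0},
  ],
)

```text
clock: 5.9
eef_pos: [0.5482, 0.3301, 0.0402]
ee_rot: [3.141, 0.001, 0.364]
ft_force: [-3.0, -1.5, 1.7]
width: 0.002
grip_force: 1.4
```

```bash
python3 -c "
from h import *
s=r.read_state(); print(s['clock'],C(s['eef_pos']).round(4),s['ee_rot'],s['ft_force'])"
```

```text
5.9 [-0.1066  0.0005  0.0402] [3.14104404e+00 1.44308670e-03 3.64403475e-01] [-3.04094232 -1.45421591  1.71438084]
```

Call:
step_arm(
  steps=[
    {"grip": 0,"tx": 1,"ty": 0,"tz": 0,"spin": 0},
    {"grip": 0,"tx": 1,"ty": 0,"tz": 0,"spin": 0},
    {"grip": 0,"tx": 0,"ty": 0,"tz": 0,"spin": 0},
  ],
)

```text
clock: 6.15
eef_pos: [0.5483, 0.3301, 0.0401]
ee_rot: [3.14, 0.005, 0.365]
ft_force: [-7.0, -3.4, 5.4]
width: -0.002
grip_force: 3.8
```

Call:
step_arm(
  steps=[
    {"grip": 0,"tx": 1,"ty": 0,"tz": 0,"spin": 0},
    {"grip": 0,"tx": 1,"ty": 0,"tz": 0,"spin": 0},
    {"grip": 0,"tx": 0,"ty": 0,"tz": 0,"spin": 0},
  ],
)

```text
clock: 6.4
eef_pos: [0.5483, 0.3302, 0.0398]
ee_rot: [3.139, 0.01, 0.365]
ft_force: [-10.1, -6.2, 7.9]
width: 0.0
grip_force: 5.8
```

Call:
step_arm(
  steps=[
    {"grip": 0,"tx": -15,"ty": 0,"tz": 0,"spin": 0},
    {"grip": 0,"tx": -20,"ty": 0,"tz": 0,"spin": 0},
    {"grip": 0,"tx": 0,"ty": 0,"tz": -35,"spin": 0},
    {"grip": 0,"tx": 0,"ty": 0,"tz": -35,"spin": 0},
    {"grip": 0,"tx": 0,"ty": -20,"tz": 0,"spin": 0},
  ],
)

```text
clock: 6.82
eef_pos: [0.5192, 0.3367, 0.1167]
ee_rot: [3.14, -0.013, 0.358]
ft_force: [1.4, 0.9, 0.7]
width: -0.001
grip_force: 0.0
```

Call:
step_arm(
  steps=[
    {"grip": 0,"tx": 20,"ty": -30,"tz": 0,"spin": 0},
    {"grip": 0,"tx": 20,"ty": -30,"tz": 0,"spin": 0},
    {"grip": 0,"tx": 20,"ty": 0,"tz": 0,"spin": 0},
    {"grip": 0,"tx": 16,"ty": 0,"tz": 0,"spin": 0},
    {"grip": 0,"tx": 0,"ty": 0,"tz": 0,"spin": 0},
  ],
)

```text
clock: 7.23
eef_pos: [0.5659, 0.4226, 0.1104]
ee_rot: [-3.14, -0.005, 0.363]
ft_force: [0.7, -1.1, 0.7]
width: 0.002
grip_force: 0.0
```

```bash
python3 - <<'E'
from h import *
s=r.read_state(); print(s['clock'],C(s['eef_pos']).round(4),s['ee_rot'],s['ft_force'])
im,d=cams.snapshot("wrist"); cv2.imwrite("pics/w2.png",im[:,:,::-1])
E
```

```text
7.2333 [-0.0571  0.0805  0.1104] [-3.14045273 -0.00475182  0.3628913 ] [ 0.72191426 -1.05721408  0.72523341]
```

View pics/w2.png

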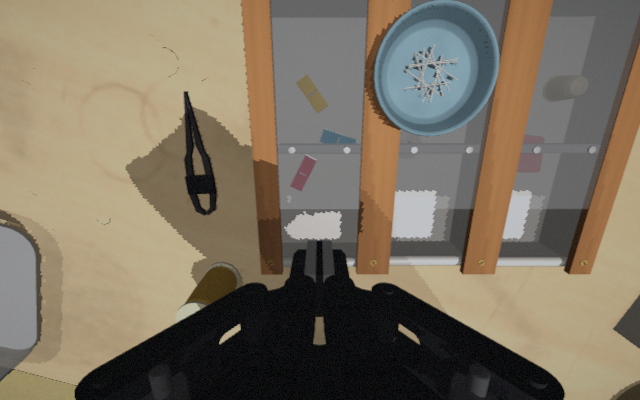

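Call:
step_arm(
  steps=[
    {"grip": 0,"tx": -5,"ty": 0,"tz": 0,"spin": 0},
    {"grip": 0,"tx": 0,"ty": 0,"tz": 15,"spin": 0},
    {"grip": 0,"tx": 0,"ty": 0,"tz": 15,"spin": 0},
    {"grip": 0,"tx": 0,"ty": 0,"tz": 5,"spin": 0},
    {"grip": 0,"tx": 0,"ty": 0,"tz": 0,"spin": 0},
  ],
)

```text
clock: 7.7
eef_pos: [0.5559, 0.4174, 0.072]
ee_rot: [3.139, 0.005, 0.365]
ft_force: [0.1, -0.3, -0.1]
width: 0.003
grip_force: 0.0
```

```bash
python3 - <<'E'
from h import *
s=r.read_state(); print(s['clock'],C(s['eef_pos']).round(4),s['ee_rot'],s['ft_force'])
E
```

```text
7.7 [-0.0683  0.0793  0.072 ] [3.13941109 0.00516807 0.36460904] [ 0.06700977 -0.32577844 -0.14444686]
```

Call:
step_arm(
  steps=[
    {"grip": 0,"tx": 4,"ty": 0,"tz": 0,"spin": 0},
    {"grip": 0,"tx": 0,"ty": 0,"tz": 10,"spin": 0},
    {"grip": 0,"tx": 0,"ty": 0,"tz": 10,"spin": 0},
    {"grip": 0,"tx": 0,"ty": 0,"tz": 10,"spin": 0},
    {"grip": 0,"tx": 0,"ty": 0,"tz": 0,"spin": 0},
  ],
)

```text
clock: 8.12
eef_pos: [0.5601, 0.4193, 0.0421]
ee_rot: [3.14, 0.005, 0.364]
ft_force: [-0.7, -0.1, -0.7]
width: 0.006
grip_force: 0.0
```

```bash
python3 - <<'E'
from h import *
s=r.read_state(); print(s['clock'],C(s['eef_pos']).round(4),s['ee_rot'],s['ft_force'])
E
```

```text
8.1167 [-0.0637  0.0795  0.0421] [3.13981293 0.00454164 0.36437319] [-0.6674231  -0.05268543 -0.67917985]
```

Call:
step_arm(
  steps=[
    {"grip": 0,"tx": -5,"ty": 0,"tz": 0,"spin": 0},
    {"grip": 0,"tx": -5,"ty": 0,"tz": 0,"spin": 0},
    {"grip": 0,"tx": -6,"ty": 0,"tz": 0,"spin": 0},
    {"grip": 0,"tx": -7,"ty": 0,"tz": 0,"spin": 0},
    {"grip": 0,"tx": -7,"ty": 0,"tz": 0,"spin": 0},
  ],
)

```text
clock: 8.53
eef_pos: [0.5331, 0.4101, 0.0458]
ee_rot: [-3.141, -0.001, 0.364]
ft_force: [1.4, 1.0, -0.2]
width: -0.003
grip_force: 0.6
```

Call:
step_arm(
  steps=[
    {"grip": 0,"tx": -7,"ty": 0,"tz": 0,"spin": 0},
    {"grip": 0,"tx": -7,"ty": 0,"tz": 0,"spin": 0},
    {"grip": 0,"tx": -7,"ty": 0,"tz": 0,"spin": 0},
    {"grip": 0,"tx": -7,"ty": 0,"tz": 0,"spin": 0},
    {"grip": 0,"tx": -7,"ty": 0,"tz": 0,"spin": 0},
  ],
)

```text
clock: 8.95
eef_pos: [0.5004, 0.3975, 0.0456]
ee_rot: [-3.142, -0.001, 0.364]
ft_force: [2.8, 0.7, 0.3]
width: 0.005
grip_force: 0.8
```

```bash
python3 - <<'E'
from h import *
s=r.read_state(); print(s['clock'],C(s['eef_pos']).round(4),s['ee_rot'],s['ft_force'])
E
```

```text
8.95 [-0.1273  0.0805  0.0456] [-3.14152921e+00 -9.36811304e-04  3.64256604e-01] [2.76181051 0.69901505 0.32326094]
```

Tray is following (about 2.5 N drag). Continue to about -0.158.

Call:
step_arm(
  steps=[
    {"grip": 0,"tx": -7,"ty": 0,"tz": 0,"spin": 0},
    {"grip": 0,"tx": -6,"ty": 0,"tz": 0,"spin": 0},
    {"grip": 0,"tx": -5,"ty": 0,"tz": 0,"spin": 0},
    {"grip": 0,"tx": -4,"ty": 0,"tz": 0,"spin": 0},
    {"grip": 0,"tx": 0,"ty": 0,"tz": 0,"spin": 0},
  ],
)

```text
clock: 9.37
eef_pos: [0.4788, 0.3892, 0.045]
ee_rot: [3.141, 0.002, 0.365]
ft_force: [0.2, -0.3, 0.8]
width: -0.001
grip_force: 0.2
```

Call:
step_arm(
  steps=[
    {"grip": 0,"tx": -2,"ty": 0,"tz": 0,"spin": 0},
    {"grip": 0,"tx": -2,"ty": 0,"tz": 0,"spin": 0},
    {"grip": 0,"tx": -2,"ty": 0,"tz": 0,"spin": 0},
    {"grip": 0,"tx": 0,"ty": 0,"tz": 0,"spin": 0},
  ],
)

```text
clock: 9.7
eef_pos: [0.4741, 0.3874, 0.0451]
ee_rot: [3.141, 0.001, 0.364]
ft_force: [-0.0, -0.8, -0.7]
width: -0.001
grip_force: 0.0
```

```bash
python3 - <<'E'
from h import *
s=r.read_state(); print(s['clock'],C(s['eef_pos']).round(4),s['ee_rot'],s['ft_force'])
E
```

```text
9.7 [-0.1554  0.0805  0.0451] [3.14130158e+00 6.88795345e-04 3.64400218e-01] [-0.03906358 -0.79851127 -0.69407054]
```

Call:
step_arm(
  steps=[
    {"grip": 0,"tx": -1.5,"ty": 0,"tz": 0,"spin": 0},
    {"grip": 0,"tx": -1.5,"ty": 0,"tz": 0,"spin": 0},
    {"grip": 0,"tx": 0,"ty": 0,"tz": 0,"spin": 0},
    {"grip": 0,"tx": 0,"ty": 0,"tz": 0,"spin": 0},
  ],
)

```text
clock: 10.03
eef_pos: [0.4714, 0.3864, 0.0452]
ee_rot: [3.141, 0.001, 0.364]
ft_force: [0.5, -0.6, 0.6]
width: -0.001
grip_force: 0.0
```

Call:
step_arm(
  steps=[
    {"grip": 0,"tx": -1,"ty": 0,"tz": 0,"spin": 0},
    {"grip": 0,"tx": -1,"ty": 0,"tz": 0,"spin": 0},
    {"grip": 0,"tx": 0,"ty": 0,"tz": 0,"spin": 0},
  ],
)

```text
clock: 10.28
eef_pos: [0.4701, 0.386, 0.0454]
ee_rot: [-3.142, -0.001, 0.364]
ft_force: [0.8, -0.2, -0.7]
width: 0.001
grip_force: 0.7
```

```bash
python3 - <<'E'
from h import *
s=r.read_state(); print(s['clock'],C(s['eef_pos']).round(4),s['ee_rot'],s['ft_force'])
E
```

```text
10.2833 [-0.1597  0.0805  0.0454] [-3.14154644e+00 -7.37657711e-04  3.64357236e-01] [ 0.8486913  -0.20292092 -0.73228837]
```

Call:
step_arm(
  steps=[
    {"grip": 0,"tx": -1,"ty": 0,"tz": 0,"spin": 0},
    {"grip": 0,"tx": -1,"ty": 0,"tz": 0,"spin": 0},
    {"grip": 0,"tx": 0,"ty": 0,"tz": 0,"spin": 0},
  ],
)

```text
clock: 10.53
eef_pos: [0.4699, 0.3859, 0.0459]
ee_rot: [-3.141, -0.004, 0.364]
ft_force: [4.6, 1.9, -1.5]
width: -0.0
grip_force: 2.5
```

Call:
step_arm(
  steps=[
    {"grip": 0,"tx": -1,"ty": 0,"tz": 0,"spin": 0},
    {"grip": 0,"tx": 0,"ty": 0,"tz": 0,"spin": 0},
  ],
)

```text
clock: 10.7
eef_pos: [0.4699, 0.3858, 0.0463]
ee_rot: [-3.14, -0.006, 0.364]
ft_force: [6.4, 1.6, -2.2]
width: -0.001
grip_force: 3.2
```

Call:
step_arm(
  steps=[
    {"grip": 0,"tx": 12,"ty": 0,"tz": 0,"spin": 0},
    {"grip": 0,"tx": 0,"ty": 0,"tz": 0,"spin": 0},
    {"grip": 0,"tx": 0,"ty": 0,"tz": -20,"spin": 0},
    {"grip": 0,"tx": 0,"ty": 0,"tz": -35,"spin": 0},
    {"grip": 0,"tx": 0,"ty": 0,"tz": -40,"spin": 0},
  ],
)

```text
clock: 11.12
eef_pos: [0.4756, 0.3873, 0.1387]
ee_rot: [3.14, 0.007, 0.365]
ft_force: [0.5, -0.0, -0.5]
width: -0.002
grip_force: 0.0
```

Call:
step_arm(
  steps=[
    {"grip": 0,"tx": -20,"ty": 30,"tz": -20,"spin": 0},
    {"grip": 0,"tx": -20,"ty": 35,"tz": 0,"spin": 0},
    {"grip": 0,"tx": -20,"ty": 35,"tz": 0,"spin": 0},
    {"grip": 0,"tx": 0,"ty": 0,"tz": 0,"spin": 0},
    {"grip": 0,"tx": 0,"ty": 0,"tz": 0,"spin": 0},
  ],
)

```text
clock: 11.53
eef_pos: [0.457, 0.2707, 0.1597]
ee_rot: [3.139, 0.002, 0.36]
ft_force: [0.1, 0.5, 0.3]
width: -0.002
grip_force: 0.0
```

```bash
python3 - <<'E'
from h import *
s=r.read_state(); print(s['clock'],s['eef_pos'],s['ft_force'])
for c in ["top","scene"]:
    im,d=cams.snapshot(c); a=im[60:300,220:480] if c=="top" else im[120:270,230:460]; cv2.imwrite(f"pics/{c}1.png",cv2.resize(a,None,fx=3 if c=="scene" else 2.4,fy=3 if c=="scene" else 2.4)[:,:,::-1])
    for q in ["clip_tray","clip_tray_lip","bobbin_tray","chalk_tray","spool_gold","pin_dish","thread_snips"]:
        print(c,q,[(C(w(c,o["point"])).round(3).tolist(),w(c,o["point"]).round(3).tolist(),round(o["score"],2)) for o in nets.pinpoint(c,q)[:1]])
E
```

```text
11.5333 [0.45699513 0.27074023 0.1597344 ] [0.12483829 0.50766188 0.28152229]
top clip_tray [([-0.087, 0.079, 0.005], [0.538, 0.411, 0.005], 0.93)]
top clip_tray_lip [([-0.174, 0.077, 0.043], [0.458, 0.377, 0.043], 0.81)]
top bobbin_tray []
top chalk_tray []
top spool_gold [([-0.129, 0.174, 0.0], [0.465, 0.484, 0.0], 0.67)]
top pin_dish [([0.042, 0.015, 0.047], [0.682, 0.397, 0.047], 0.69)]
top thread_snips [([-0.017, 0.183, 0.0], [0.567, 0.533, 0.0], 0.72)]
scene clip_tray [([-0.09, 0.076, 0.007], [0.537, 0.406, 0.007], 0.87)]
scene clip_tray_lip [([-0.177, 0.079, 0.044], [0.455, 0.378, 0.044], 0.94)]
scene bobbin_tray []
scene chalk_tray []
scene spool_gold [([-0.131, 0.17, -0.004], [0.465, 0.48, -0.004], 0.89)]
scene pin_dish []
scene thread_snips [([-0.012, 0.176, -0.0], [0.574, 0.528, -0.0], 0.64)]
```

View pics/top1.png

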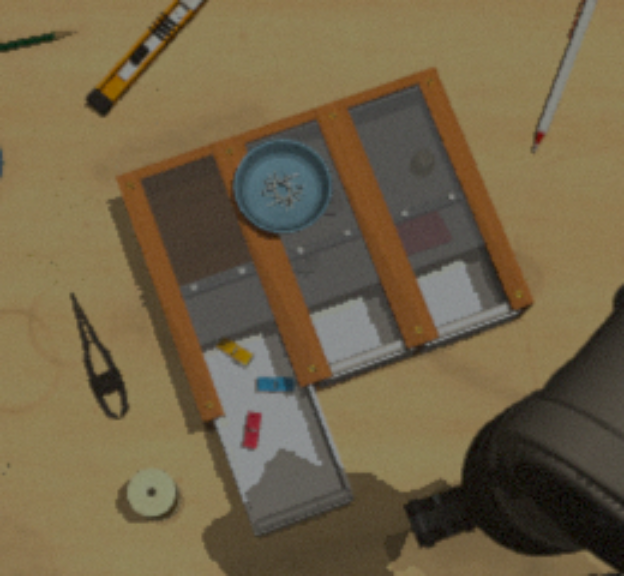

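View pics/scene1.png

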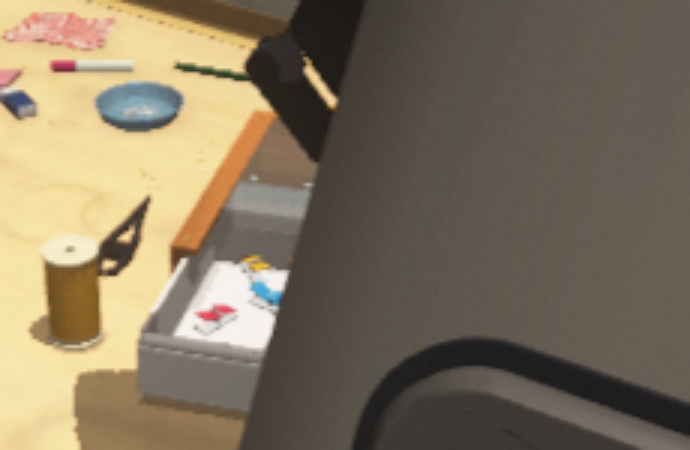

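The top view shows the clip tray out, with its front at about (300,512) and all three clips inside. The bobbin and chalk fronts are flush, and the dish, spool and snips have not moved.

```bash
python3 -c "
from h import *
print(r.finish_job())"
```

```text
the job is handed in; nothing more can be done
None
```

The job is handed in after about 11.5 s on the robot clock: the bobbin tray was pushed home, the clip tray was drawn out to its stop (measured about 85 mm), and the chalk tray, dish, spool and snips look undisturbed; no verdict came back.

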